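# Kit two laser-welding repair jobs

## Task

Make up the two repair jobs from the stock on the mat: the blue tray gets the steel cavity insert, the copper chill bar and the red-capped wire tube; the yellow tray gets the bronze core insert and the green-capped wire tube. One piece to a compartment, wire tubes in the long compartments and the other pieces in short ones (either will do), each set down and not dropped, flat on the compartment's floor and the same way up as it stands now. Leave the white-capped tube and the lens holder where they lie.

Things in the scene. Friction and masses are not known exactly. Their poses are not given: they have to be found in the camera images.
- tray_blue: blue tray 199 (x) x 157 mm, fixed, left or right of the stock. Origin: centre of underside. Floor 4 mm thick; walls 5 mm thick, tops 16 mm above the bench; dividers 5 mm thick, tops 14 mm above it. Long compartment 189 x 66 mm centred at x 0, y -40.5 mm of its frame; two short ones, 92 (x) x 76 mm, centred at x +48.5 and -48.5, y +35.5 mm. Its x is within 0.2 rad of the world's x.
- tray_yellow: yellow tray 199 (x) x 157 mm, fixed, left or right of the stock. Origin: centre of underside. Floor 4 mm thick; walls 5 mm thick, tops 16 mm above the bench; dividers 5 mm thick, tops 14 mm above it. Long compartment 189 x 66 mm centred at x 0, y -40.5 mm of its frame; two short ones, 92 (x) x 76 mm, centred at x +48.5 and -48.5, y +35.5 mm. Its x is within 0.2 rad of the world's x.
- cavity_insert: steel block 50 (x) x 40 (y) x 30 (z) mm, two dark ring-shaped cavities and a runner on its bright top. Origin: centre of its underside, z up. About 0.42 kg; grip across the 40 mm width. On the dark grey mat (top 2 mm above the bench).
- chill_bar: copper-coloured bar 60 (x) x 25 (y) x 25 (z) mm with two black holes and a dark cross groove on top. Origin: centre of its underside, z up. About 0.32 kg; grip across the 25 mm width. On the dark grey mat (top 2 mm above the bench).
- core_insert: golden bronze turned core standing upright on its flange: flange 40 mm diameter and 9 mm thick, above it a round body of 24 mm diameter up to 40 mm, a narrower nose to 48 mm. Origin: centre of the flange's underside, z up along the axis. About 0.22 kg; grip the 24 mm body above the flange. On the dark grey mat (top 2 mm above the bench).
- tube_red: square wire tube lying flat, 130 x 16 x 16 mm, clear with steel wires inside, a red cap over the last 45 mm at its +x end, a thin red plug at the other. Origin: the centre of the tube, 8 mm above what it lies on; x along the tube, within 0.25 rad of the world's x. 0.06 kg; grip across the 16 mm width at the middle. On the dark grey mat (top 2 mm above the bench).
- tube_green: square wire tube lying flat, 130 x 16 x 16 mm, clear with steel wires inside, a green cap over the last 45 mm at its +x end, a thin green plug at the other. Origin: the centre of the tube, 8 mm above what it lies on; x along the tube, within 0.25 rad of the world's x. 0.06 kg; grip across the 16 mm width at the middle. On the dark grey mat (top 2 mm above the bench).
- tube_white: square wire tube lying flat, 130 x 16 x 16 mm, clear with steel wires inside, a white cap over the last 45 mm at its +x end, a thin white plug at the other. Origin: the centre of the tube, 8 mm above what it lies on; x along the tube, within 0.25 rad of the world's x. 0.06 kg; grip across the 16 mm width at the middle. On the dark grey mat (top 2 mm above the bench). Not wanted.
- lens_holder: flat round aluminium holder, 46 mm diameter, 12 mm high, with a black ring and a pale blue lens on top. Origin: centre of its underside. Not wanted. On the dark grey mat (top 2 mm above the bench). All the stock, with a small amber jar (38 mm diameter, 42 mm high, of no concern), stands in two rows of four, about 95 mm apart in y and 165 mm in x, in any arrangement.
Things that resemble listed ones, but are neither listed nor needed, are in the scene too. There is more than one size of the core_insert; the job needs the middle-sized.

How it is judged (in metres and radians):
At the end, for the whole second after the job is handed in: Cavity insert and chill bar each alone in a short compartment and red-capped tube in the long one of the blue tray; core insert in a short and green-capped tube in the long compartment of the yellow tray; each flat on the floor (4 mm, 7 degrees) wholly inside its compartment, released, at rest (z of cavity_insert in the frame of tray_blue between 0.001 and 0.008 m and angle between each of cavity_insert, chill_bar, core_insert's own z axis and vertical below 0.12 rad and linear speed of each of cavity_insert, chill_bar, tube_red, core_insert, tube_green below 0.02 m/s and angular speed of each of cavity_insert, chill_bar, tube_red, core_insert, tube_green below 0.3 rad/s and z of chill_bar in the frame of tray_blue between 0.001 and 0.008 m and (((x of cavity_insert in the frame of tray_blue between 0.0125 and 0.0845 m and y of cavity_insert in the frame of tray_blue between 0.0075 and 0.0635 m) and (x of chill_bar in the frame of tray_blue between -0.0845 and -0.0125 m and y of chill_bar in the frame of tray_blue between 0.0075 and 0.0635 m)) or ((x of cavity_insert in the frame of tray_blue between -0.0845 and -0.0125 m and y of cavity_insert in the frame of tray_blue between 0.0075 and 0.0635 m) and (x of chill_bar in the frame of tray_blue between 0.0125 and 0.0845 m and y of chill_bar in the frame of tray_blue between 0.0075 and 0.0635 m))) and x of tube_red in the frame of tray_blue between -0.035 and 0.035 m and y of tube_red in the frame of tray_blue between -0.0665 and -0.0145 m and z of tube_red in the frame of tray_blue between 0.009 and 0.016 m and angle between tube_red's own x axis and vertical between 1.45 and 1.69 rad and z of core_insert in the frame of tray_yellow between 0.001 and 0.008 m and ((x of core_insert in the frame of tray_yellow between 0.0125 and 0.0845 m and y of core_insert in the frame of tray_yellow between 0.0075 and 0.0635 m) or (x of core_insert in the frame of tray_yellow between -0.0845 and -0.0125 m and y of core_insert in the frame of tray_yellow between 0.0075 and 0.0635 m)) and x of tube_green in the frame of tray_yellow between -0.035 and 0.035 m and y of tube_green in the frame of tray_yellow between -0.0665 and -0.0145 m and z of tube_green in the frame of tray_yellow between 0.009 and 0.016 m and angle between tube_green's own x axis and vertical between 1.45 and 1.69 rad); the robot touches nothing.
It fails at once if the white-capped tube or the lens holder is moved more than 20 mm from where it lay (distance of any of tube_white, lens_holder from where it was at the start of the episode above 0.02 m).
It fails at once if a piece is dropped (falls free for more than about 25 mm) ((contact force between cavity_insert and anything else below 0.01 N and linear speed of cavity_insert above 0.7 m/s) or (contact force between chill_bar and anything else below 0.01 N and linear speed of chill_bar above 0.7 m/s) or (contact force between core_insert and anything else below 0.01 N and linear speed of core_insert above 0.7 m/s) or (contact force between tube_red and anything else below 0.01 N and linear speed of tube_red above 0.7 m/s) or (contact force between tube_green and anything else below 0.01 N and linear speed of tube_green above 0.7 m/s)).
It also fails if it takes over 122 s, if anything falls off the work surface, if the arm or the gripper's body presses on something with over 40 N, if the wrist force passes 120 N, or if a joint passes its speed limit or range.

## Robot

A 6-joint arm with a two-finger parallel gripper is mounted at the origin on the work surface. World frame = base frame: x ahead of the robot, y to its left, z up, the work surface at z = 0. Lengths are in m, angles in degrees, forces in N, time in s.
With the tool pointing down it reaches from about 0.25 to 0.775 m from the base axis. Payload 4 kg.
Tool frame: the origin (TCP) lies midway between the tips of the shut fingers; the grasp point (between the pads) lies pinch_z behind it (pinch_z is the distance from the TCP to the grasp point, in m); z points along the fingers, y is the line along which they close (so a half turn about z gives the same grasp; the last joint's range is limited). The gripper opens to 94 mm and grips with 3 to 60 N. Pads are 16 mm wide; open, the fingers measure 119 mm over their backs; the gripper's body (75 mm by 177 mm) begins 78 mm behind the grasp point.
Start: joints at [-73.402, 4.996, 78.535, -0, 96.463, -5.907], TCP at [0.211, -0.508, 0.206] pointing down, gripper open.
Joint ranges: [-177.83, 177.83], [-43.37, 116.18], [15.69, 146.23], [-61.86, 241.86], [9.47, 152.12], [-147.06, 147.06]. Speed limits (degrees/s): [159.86, 159.86, 180, 180, 180, 180].

## Interface

Orientations are given as [roll, pitch, yaw] about the fixed x, y, z axes, in that order (R = Rz(yaw) Ry(pitch) Rx(roll)).
In Python, from plant import sense, grab_frame, job_done, pinch_z gives the robot as it stands.
- The arm moves only by the tool drive_tool, never from a script. Its argument "moves" is a list of rows, each a list of 3 entries, a list of its own where there are three numbers: the shift along the tool's x, y, z each as a share of 100 cm, from -1 to 1, then the turn, a rotation vector about the tool's x, y, z each as a share of 180 degrees, from -1 to 1, then the opening, from -1 (shut) to 1 (fully open). A call has 1 to 20 rows; each row is the pose to reach, as a shift and turn from the pose commanded when the call began, along the tool's axes at that moment, turning the shorter way round; what a row does not reach only later rows make up. A row lasts 1/10 s, in which the tool goes at most 50 mm and 8.59 degrees, less where a joint would pass 70% of its speed; a pose out of reach is approached as far as the arm can. A call with a number of a shift or a turn outside -1 to 1 is refused whole. A call with a gripper value outside its range is refused whole. The fingers move at their own pace and stop on an object; "force" is the grip in N (left out, the last holds). Time passes only in rows, so rows that repeat a pose let the fingers close. It gives the time, the measured TCP pose, the force, the opening and the grip force at its end, in the units of the state.
- sense(): the state, without advancing time (a new reading comes with each control period).
- grab_frame(name): name is "scene" or "top" or "wrist"; returns a dict with "img" (400x640x3 uint8, blue, green, red), "fx", "fy", "cx", "cy" (pixels), "extrinsics" (4x4, takes a point from camera to world coordinates); the wrist camera has in their place "tool_from_camera" (4x4, takes a point from camera to tool coordinates, whose origin is the TCP and whose axes are the flange's). Camera axes: x right, y up, looking along -z (the intrinsics and any distortion apply to the point x, -y, -z); pixel columns grow to the right and rows downward; lengths in m; the calibration is good to about 2 mm. A picture is of the moment at which its call begins: read the wrist's pose just before it. There is no depth.
- job_done(): hands the job in; it is judged then, once.
The state is a dict: "time": time; "joint_positions": joint angles; "joint_velocities": joint speeds; "joint_torque": joint torques, N m; "tool_pos": TCP position; "tool_rot": TCP orientation; "ft_force": force on the tool from outside, world axes, zero at the start; "moment": the same for the moment, N m; "grip_width": opening from 0.0 (shut) to 1.0 (fully open); "grip_force": force on a finger pad.
Only numpy, scipy, OpenCV 4.12 (cv2) and the standard library are available. Lean on these libraries where they do the work, as an engineer would, in place of code of your own. Each camera call takes 0.05 s, during which the arm holds its last target. There are 200 camera calls.

## Working session

There is one attempt and no reset: what is moved stays moved. The work goes in short steps, Python scripts to look and compute and a tool call to move; the robot and the scene stay as the last step left them, time stands still between calls to the robot, and variables do not carry over. Pictures are saved under pics/ and viewed, at most 14 in all, crops included, and the job is handed in when it is done.

Besides the shell and the picture viewer there is one more tool, called after "Emit:" as name(argument=value, ...), one argument or row to a line, values as JSON. drive_tool: Moves the arm, as the interface text tells. Shift numbers are shares of 100 cm and turn numbers shares of 180 degrees, none past 1 either way. Its arguments: {"type":"object","properties":{"moves":{"type":"array"},"force":{"type":"number"}},"required":["moves"]}

```bash
mkdir -p pics
python3 - <<'E'
from plant import *
import cv2
print(sense(), pinch_z)
for n in ("top","scene"):
    f=grab_frame(n); cv2.imwrite(f"pics/{n}0.png",f["img"])
    print(n,{k:v for k,v in f.items() if k!="img"})
E
```

```text
{'time': 0.0, 'joint_positions': array([-7.34016217e+01,  5.03645184e+00,  7.86230659e+01, -2.44968978e-04,
        9.64628687e+01, -5.90602803e+00]), 'joint_velocities': array([-0.06538922, -0.08968792, -0.03062205, -0.10027948, -0.01103652,
       -0.05888166]), 'joint_torque': array([-1.38674986e-03, -3.40185070e+01, -3.02429223e+01,  7.17113237e-02,
        3.29394685e-02, -1.72492555e-04]), 'tool_pos': array([ 0.21036318, -0.50759065,  0.20434439]), 'tool_rot': array([-1.79878238e+02, -1.23510245e-02,  2.25043659e+01]), 'ft_force': array([-0.89499103,  0.28752376,  0.74825803]), 'moment': array([-0.0187862 ,  0.00136966, -0.03094815]), 'grip_force': 0.0, 'grip_width': 0.9988128430524171} 0.0188
top {'fx': 485.09449711674097, 'fy': 485.09449711674097, 'cx': 320.49633346058266, 'cy': 202.02924341171078, 'extrinsics': array([[ 0.00504803,  0.9849601 , -0.17270818,  0.34576381],
       [-0.99962104,  0.00964411,  0.02578308,  0.0121457 ],
       [ 0.02706092,  0.17251258,  0.98463553,  1.1539713 ],
       [ 0.        ,  0.        ,  0.        ,  1.        ]])}
scene {'fx': 486.5007255700269, 'fy': 486.5007255700269, 'cx': 322.55447328297925, 'cy': 195.8241655305147, 'extrinsics': array([[-0.77026862, -0.46529487,  0.43610428,  0.99380242],
       [ 0.63762514, -0.57369048,  0.5141142 ,  0.50396189],
       [ 0.01097418,  0.67407709,  0.73857948,  0.7727567 ],
       [ 0.        ,  0.        ,  0.        ,  1.        ]])}
```

Run:
```python
import cv2
a=cv2.imread("pics/top0.png"); cv2.imwrite("pics/top0b.png",cv2.resize(a,(800,500),interpolation=cv2.INTER_CUBIC))
```

```text
(no output)
```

View pics/top0b.png

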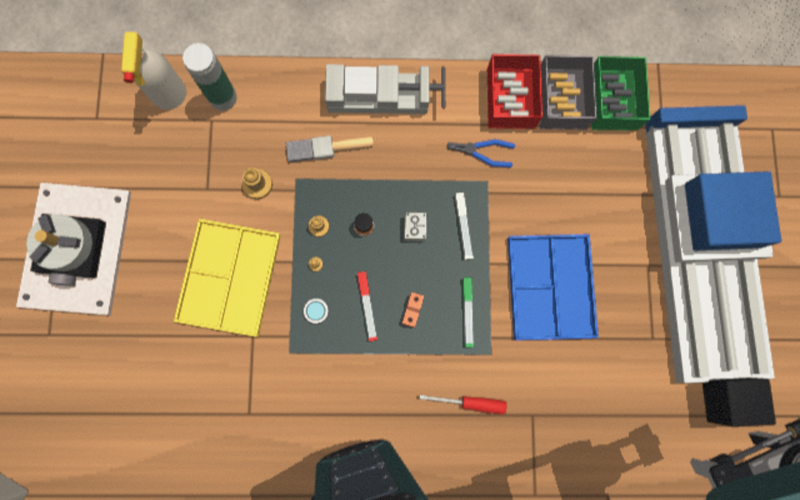

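View pics/scene0.png

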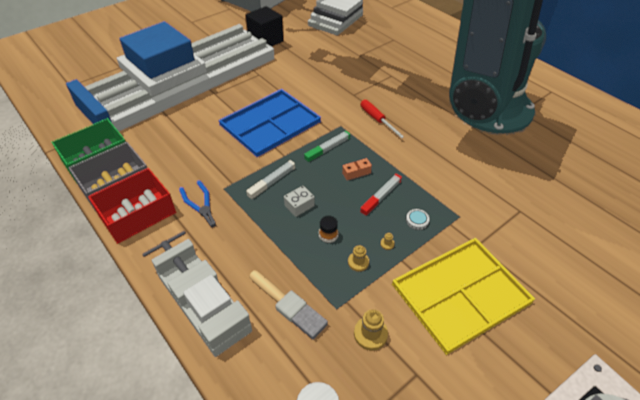

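The top view at 1.25x shows the yellow tray at (227,278) and the blue tray at (552,287). The stock is on the mat:

| Piece | Pixel position |
|---|---|
| middle core | (318,226) |
| small decoy core | (316,264) |
| large decoy core (off the mat) | (256,183) |
| jar | (363,224) |
| cavity insert | (415,227) |
| white tube | (463,226) |
| lens holder | (316,311) |
| red tube | (367,307) |
| chill bar | (413,310) |
| green tube | (468,312) |

The scene view agrees with this.

```bash
cat > h.py <<'E'
import numpy as np, cv2
def proj(f,E,P):
    c=np.linalg.inv(E)@np.append(P,1.); return np.array([f["cx"]+f["fx"]*c[0]/-c[2], f["cy"]+f["fy"]*c[1]/c[2]])
def ortho(f,E,z,x0,x1,y0,y1,s=2000):
    # row 0 = x1 (far), col 0 = y1 (left); s px per metre
    W,H=int((y1-y0)*s),int((x1-x0)*s)
    src=np.float32([proj(f,E,(x,y,z)) for x,y in ((x1,y1),(x1,y0),(x0,y0),(x0,y1))])
    M=cv2.getPerspectiveTransform(src,np.float32([[0,0],[W,0],[W,H],[0,H]]))
    return cv2.warpPerspective(f["img"],M,(W,H),flags=cv2.INTER_CUBIC)
def rect(mask,x1,y1,s=2000):
    cs,_=cv2.findContours(mask,cv2.RETR_EXTERNAL,cv2.CHAIN_APPROX_NONE)
    c=max(cs,key=cv2.contourArea); (u,v),(w,h),a=cv2.minAreaRect(c)
    # long-axis direction angle, world yaw in (-90,90]
    p=cv2.boxPoints(((u,v),(w,h),a)); e=max(p[1]-p[0],p[2]-p[1],key=np.linalg.norm)
    yaw=np.degrees(np.arctan2(-e[0],-e[1])); yaw=(yaw+90)%180-90
    return (x1-v/s,y1-u/s,yaw,max(w,h)/s*1e3,min(w,h)/s*1e3),p
E
python3 - <<'E'
from plant import *; from h import *
f=grab_frame("top");E=f["extrinsics"]
# name: approx px in 1.25x view, z of top, half size, colour rule
t={"blue":(552,287,.016,.14),"yellow":(227,278,.016,.14),"cavity":(415,227,.032,.045),"chill":(413,310,.027,.045),
"core":(318,226,.011,.035),"red":(367,307,.018,.08),"green":(468,312,.018,.08),"white":(463,226,.018,.08)}
tiles=[]
for n,(u,v,z,r) in t.items():
    d=E[:3,:3]@np.array([(u/1.25-f["cx"])/f["fx"],-(v/1.25-f["cy"])/f["fy"],-1]);p=E[:3,3]+d*(z-E[2,3])/d[2]
    x,y=p[:2]; ry=r if r in(.14,.045,.035) else .035
    im=ortho(f,E,z,x-r,x+r,y-ry,y+ry)
    b,g,rr=[im[...,i].astype(int) for i in range(3)]
    if n=="blue": m=(b-rr>70)
    elif n=="yellow": m=(rr-b>110)&(g-b>90)
    elif n=="chill": m=(rr-b>40)
    elif n=="core": m=(rr-b>35)
    else: m=np.maximum(np.maximum(b,g),rr)>105
    m=cv2.morphologyEx((m*255).astype(np.uint8),cv2.MORPH_CLOSE,np.ones((9,9)))
    q,bx=rect(m,x+r,y+ry); print(n,np.round(q,4))
    cv2.polylines(im,[bx.astype(int)],True,(255,0,255),1)
    tiles.append(cv2.resize(im,(190,int(190*im.shape[0]/im.shape[1])))[:290])
c=np.zeros((590,780,3),np.uint8)
for i,a in enumerate(tiles): 
    yy,xx=(i//4)*295,(i%4)*195; c[yy:yy+a.shape[0],xx:xx+190]=a
cv2.imwrite("pics/m.png",c)
E
```

```text
blue [  0.4836  -0.3061   2.0214 198.5411 157.3726]
yellow [  0.497    0.3083  -9.9443 199.8414 158.5459]
cavity [ 5.962e-01 -4.920e-02  0.000e+00  5.550e+01  5.200e+01]
chill [ 4.37300e-01 -4.02000e-02 -1.63895e+01  6.30924e+01  2.72573e+01]
core [ 0.5978  0.1409 45.     41.7193 40.6586]
red [4.35800e-01 3.53000e-02 5.94150e+00 1.53013e+02 4.90721e+01]
green [ 4.332e-01 -1.444e-01  0.000e+00  1.595e+02  6.950e+01]
white [ 5.972e-01 -1.371e-01  0.000e+00  1.565e+02  6.950e+01]
```

View pics/m.png

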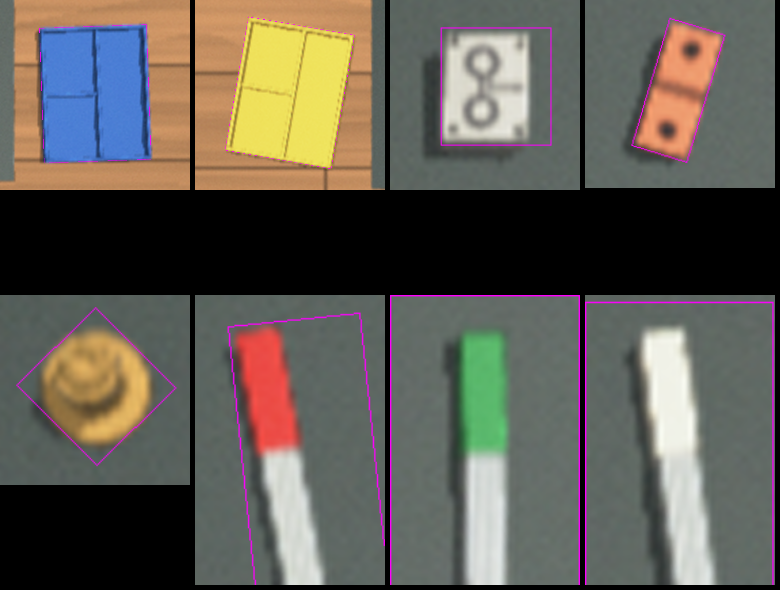

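The crops show good fits for the trays, the chill bar and the core flange. For the cavity insert and the tubes, the grey mat (about 105) leaks into the mask. I'll remeasure those with a higher threshold.

Run:
```python
from plant import *; from h import *
f=grab_frame("top");E=f["extrinsics"]
for n,(x,y,z,r,ry) in {"cavity":(.5962,-.047,.032,.045,.04),"red":(.436,.035,.018,.08,.035),"green":(.433,-.144,.018,.08,.035),"core":(.598,.141,.011,.035,.035)}.items():
    im=ortho(f,E,z,x-r,x+r,y-ry,y+ry).astype(int)
    m=(im.max(2)>150) if n!="core" else (im[...,2]-im[...,0]>35)
    m=cv2.morphologyEx((m*255).astype(np.uint8),cv2.MORPH_CLOSE,np.ones((11,11)))
    q,bx=rect(m,x+r,y+ry); cs,_=cv2.findContours(m,0,1);(u,v),R=cv2.minEnclosingCircle(max(cs,key=cv2.contourArea))
    print(n,np.round(q,4),"circ",round(x+r-v/2000,4),round(y+ry-u/2000,4),R/2)
```

```text
cavity [ 5.96e-01 -4.42e-02  0.00e+00  5.05e+01  4.05e+01] circ 0.5957 -0.0442 31.250049591064453
red [4.441000e-01 4.520000e-02 1.063380e+01 1.318572e+02 1.707710e+01] circ 0.4443 0.0443 65.97447967529297
green [  0.4337  -0.1451   0.6474 129.5595  15.6261] circ 0.4337 -0.1463 64.8526840209961
core [ 0.5976  0.1409 45.     41.7193 40.6586] circ 0.5977 0.1409 21.470792770385742
```

```bash
cat > plan.py <<'E'
import sys,json,numpy as np
from plant import sense
def plan(*wps):
    """wps: (x,y,z,yaw deg): print shift/turn shares from measured pose"""
    s=sense(); p=s["tool_pos"]; y0=s["tool_rot"][2]; c,n=np.cos(np.radians(y0)),np.sin(np.radians(y0))
    print("t",round(s["time"],2),"pos",p.round(4),"rot",s["tool_rot"].round(1),"j1,j6",s["joint_positions"][[0,5]].round(),"w mm",round(s["grip_width"]*94,1),"gf",round(float(s["grip_force"]),1))
    q=p; ya=y0
    for x,y,z,a in wps:
        d=np.array([x,y,z])-p; da=(a-y0+180)%360-180
        L=np.linalg.norm(np.array([x,y,z])-q); R=abs((a-ya+180)%360-180)
        print([round(float(v),3) for v in (c*d[0]+n*d[1], n*d[0]-c*d[1], -d[2])],[0,0,round(-da/180,3)],"rows>=%.1f"%max(L/.05,R/8.59)); q=np.array([x,y,z]);ya=a
if __name__=="__main__": plan(*json.loads(sys.argv[1]))
E
python3 plan.py "[[0.437,-0.040,0.12,-16.4]]"
```

```text
t 0.2 pos [ 0.2104 -0.5078  0.2047] rot [-179.9   -0.    22.5] j1,j6 [-73.  -6.] w mm 94.1 gf 0.0
[0.388, -0.345, 0.085] [0, 0, np.float64(0.216)] rows>=10.5
```

Emit:
drive_tool(
  moves=[
    [[0.388,-0.345,0.085],[0,0,0.216],0.2],
    [[0.388,-0.345,0.085],[0,0,0.216],0.2],
    [[0.388,-0.345,0.085],[0,0,0.216],0.2],
    [[0.388,-0.345,0.085],[0,0,0.216],0.2],
    [[0.388,-0.345,0.085],[0,0,0.216],0.2],
    [[0.388,-0.345,0.085],[0,0,0.216],0.2],
    [[0.388,-0.345,0.085],[0,0,0.216],0.2],
    [[0.388,-0.345,0.085],[0,0,0.216],0.2],
    [[0.388,-0.345,0.085],[0,0,0.216],0.2],
    [[0.388,-0.345,0.085],[0,0,0.216],0.2],
    [[0.388,-0.345,0.085],[0,0,0.216],0.2],
    [[0.388,-0.345,0.085],[0,0,0.216],0.2],
    [[0.388,-0.345,0.085],[0,0,0.216],0.2],
    [[0.388,-0.345,0.085],[0,0,0.216],0.2],
  ],
  force=40,
)

```text
time: 1.6
tool_pos: [0.4367, -0.0418, 0.1206]
tool_rot: [180.0, -0.0, -16.4]
ft_force: [0.2, -0.6, -0.5]
grip_width: 0.597
grip_force: 0.0
```

```bash
python3 plan.py "[[0.437,-0.040,0.012,-16.4],[0.437,-0.040,0.10,-16.4]]"
python3 - <<'E'
from plant import *; import cv2
f=grab_frame("wrist"); cv2.imwrite("pics/w1.png",f["img"]); print({k:v for k,v in f.items() if k!="img"})
E
```

```text
t 1.6 pos [ 0.4367 -0.0418  0.1206] rot [180.   -0.  -16.4] j1,j6 [-13.  94.] w mm 56.1 gf 0.0
[-0.0, -0.002, 0.109] [0, 0, np.float64(-0.0)] rows>=2.2
[-0.0, -0.002, 0.021] [0, 0, np.float64(-0.0)] rows>=1.8
{'fx': 314.2246281377079, 'fy': 314.2246281377079, 'cx': 318.71128520035927, 'cy': 195.50681003289208, 'tool_from_camera': array([[-1.30740869e-03,  9.57261467e-01,  2.89220979e-01,
         8.45181084e-02],
       [ 9.99999025e-01,  1.39353273e-03, -9.18597507e-05,
         3.39423183e-04],
       [-4.90972700e-04,  2.89220577e-01, -9.57262355e-01,
        -1.80859781e-01],
       [ 0.00000000e+00,  0.00000000e+00,  0.00000000e+00,
         1.00000000e+00]])}
```

View pics/w1.png

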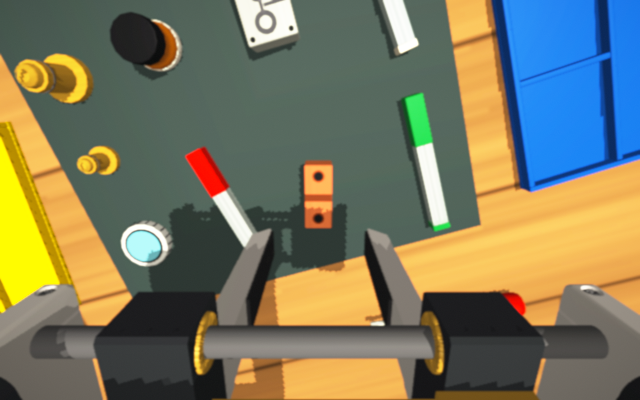

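The wrist view shows the chill bar at (317,197), centred between the fingers (x 250–385) and aligned with them. Its computed offset from the TCP is under 2 mm.

Emit:
drive_tool(
  moves=[
    [[0,-0.001,0.05],[0,0,0],0.2],
    [[0,-0.001,0.09],[0,0,0],0.2],
    [[0,-0.001,0.109],[0,0,0],0.2],
    [[0,-0.001,0.109],[0,0,0],0.2],
    [[0,-0.001,0.109],[0,0,0],-1],
    [[0,-0.001,0.109],[0,0,0],-1],
    [[0,-0.001,0.109],[0,0,0],-1],
    [[0,-0.001,0.109],[0,0,0],-1],
    [[0,-0.001,0.109],[0,0,0],-1],
    [[0,-0.001,0.109],[0,0,0],-1],
    [[0,-0.001,0.109],[0,0,0],-1],
    [[0,-0.001,0.109],[0,0,0],-1],
  ],
)

```text
time: 2.85
tool_pos: [0.4381, -0.0406, 0.0127]
tool_rot: [179.9, -0.1, -16.4]
ft_force: [-1.1, -1.6, 6.1]
grip_width: 0.259
grip_force: 40.0
```

```bash
python3 plan.py "[[0.437,-0.040,0.08,-16.4],[0.434,-0.272,0.08,2],[0.434,-0.272,0.017,2],[0.434,-0.272,0.015,2]]"
```

```text
t 2.85 pos [ 0.4381 -0.0406  0.0127] rot [ 1.799e+02 -1.000e-01 -1.640e+01] j1,j6 [-13.  94.] w mm 24.4 gf 40.0
[-0.001, -0.0, -0.067] [0, 0, np.float64(0.0)] rows>=1.3
[0.061, 0.223, -0.067] [0, 0, np.float64(-0.102)] rows>=4.6
[0.061, 0.223, -0.004] [0, 0, np.float64(-0.102)] rows>=1.3
[0.061, 0.223, -0.002] [0, 0, np.float64(-0.102)] rows>=0.0
```

Emit:
drive_tool(
  moves=[
    [[0,0,-0.03],[0,0,0],-1],
    [[0,0,-0.067],[0,0,0],-1],
    [[0.01,0.04,-0.067],[0,0,-0.03],-1],
    [[0.061,0.223,-0.067],[0,0,-0.102],-1],
    [[0.061,0.223,-0.067],[0,0,-0.102],-1],
    [[0.061,0.223,-0.067],[0,0,-0.102],-1],
    [[0.061,0.223,-0.067],[0,0,-0.102],-1],
    [[0.061,0.223,-0.067],[0,0,-0.102],-1],
    [[0.061,0.223,-0.067],[0,0,-0.102],-1],
    [[0.061,0.223,-0.04],[0,0,-0.102],-1],
    [[0.061,0.223,-0.02],[0,0,-0.102],-1],
    [[0.061,0.223,-0.01],[0,0,-0.102],-1],
    [[0.061,0.223,-0.006],[0,0,-0.102],-1],
    [[0.061,0.223,-0.003],[0,0,-0.102],-1],
    [[0.061,0.223,-0.003],[0,0,-0.102],-1],
    [[0.061,0.223,-0.003],[0,0,-0.102],-1],
  ],
)

```text
time: 4.45
tool_pos: [0.4336, -0.2715, 0.0155]
tool_rot: [179.9, -0.1, 2.0]
ft_force: [-0.2, -1.0, -3.1]
grip_width: 0.264
grip_force: 40.0
```

```bash
python3 plan.py "[[0.434,-0.272,0.10,2],[0.596,-0.044,0.10,0],[0.596,-0.044,0.012,0]]"
```

```text
t 4.45 pos [ 0.4336 -0.2715  0.0155] rot [ 1.799e+02 -1.000e-01  2.000e+00] j1,j6 [-38.  50.] w mm 24.8 gf 40.0
[0.0, 0.001, -0.084] [0, 0, np.float64(0.0)] rows>=1.7
[0.17, -0.222, -0.084] [0, 0, np.float64(0.011)] rows>=5.6
[0.17, -0.222, 0.004] [0, 0, np.float64(0.011)] rows>=1.8
```

Emit:
drive_tool(
  moves=[
    [[0,0,0],[0,0,0],-0.15],
    [[0,0,0],[0,0,0],-0.15],
    [[0,0,0],[0,0,0],-0.15],
    [[0,0,0],[0,0,0],-0.15],
    [[0,0,0],[0,0,0],-0.15],
    [[0,0,-0.03],[0,0,0],-0.15],
    [[0,0,-0.084],[0,0,0],0.28],
    [[0.17,-0.222,-0.084],[0,0,0.011],0.28],
    [[0.17,-0.222,-0.084],[0,0,0.011],0.28],
    [[0.17,-0.222,-0.084],[0,0,0.011],0.28],
    [[0.17,-0.222,-0.084],[0,0,0.011],0.28],
    [[0.17,-0.222,-0.084],[0,0,0.011],0.28],
    [[0.17,-0.222,-0.084],[0,0,0.011],0.28],
    [[0.17,-0.222,-0.084],[0,0,0.011],0.28],
    [[0.17,-0.222,-0.084],[0,0,0.011],0.28],
    [[0.17,-0.222,-0.084],[0,0,0.011],0.28],
    [[0.17,-0.222,-0.084],[0,0,0.011],0.28],
  ],
)

```text
time: 6.15
tool_pos: [0.5944, -0.0447, 0.0985]
tool_rot: [180.0, 0.0, -0.1]
ft_force: [0.6, -0.2, 0.2]
grip_width: 0.64
grip_force: 0.0
```

```bash
python3 plan.py "[[0.596,-0.044,0.013,0]]"
python3 - <<'E'
from plant import *; import cv2
f=grab_frame("wrist"); cv2.imwrite("pics/w2.png",f["img"])
E
```

```text
t 6.15 pos [ 0.5944 -0.0447  0.0985] rot [ 1.8e+02  0.0e+00 -1.0e-01] j1,j6 [-10.  80.] w mm 60.1 gf 0.0
[0.002, -0.001, 0.085] [0, 0, np.float64(-0.001)] rows>=1.7
```

View pics/w2.png

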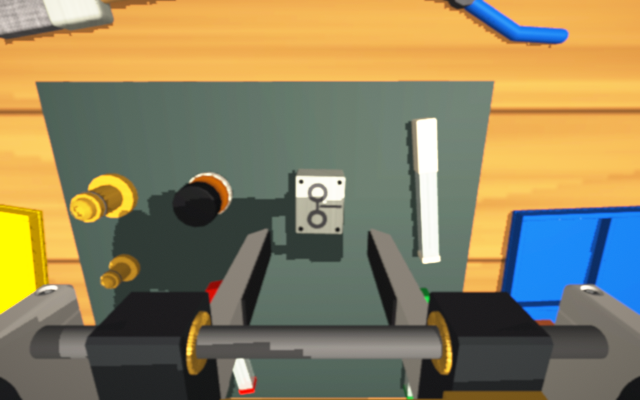

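The cavity insert is square between the fingers at (320,204), with no neighbour inside the finger span. I'll descend and grip.

Emit:
drive_tool(
  moves=[
    [[0.002,-0.001,0.045],[0,0,0],0.28],
    [[0.002,-0.001,0.075],[0,0,0],0.28],
    [[0.002,-0.001,0.085],[0,0,0],0.28],
    [[0.002,-0.001,0.085],[0,0,0],0.28],
    [[0.002,-0.001,0.085],[0,0,0],-1],
    [[0.002,-0.001,0.085],[0,0,0],-1],
    [[0.002,-0.001,0.085],[0,0,0],-1],
    [[0.002,-0.001,0.085],[0,0,0],-1],
    [[0.002,-0.001,0.085],[0,0,0],-1],
    [[0.002,-0.001,0.085],[0,0,0],-1],
    [[0.002,-0.001,0.085],[0,0,0],-1],
  ],
  force=45,
)

```text
time: 7.3
tool_pos: [0.5989, -0.0435, 0.0159]
tool_rot: [179.9, -0.3, -0.0]
ft_force: [1.1, -3.2, 5.3]
grip_width: 0.417
grip_force: 45.0
```

```bash
python3 plan.py "[[0.596,-0.044,0.08,0],[0.531,-0.269,0.08,2],[0.531,-0.269,0.016,2]]"
```

```text
t 7.3 pos [ 0.5989 -0.0435  0.0159] rot [179.9  -0.3  -0. ] j1,j6 [-10.  81.] w mm 39.2 gf 45.0
[-0.003, 0.0, -0.064] [0, 0, np.float64(-0.0)] rows>=1.3
[-0.068, 0.225, -0.064] [0, 0, np.float64(-0.011)] rows>=4.7
[-0.068, 0.225, -0.0] [0, 0, np.float64(-0.011)] rows>=1.3
```

Emit:
drive_tool(
  moves=[
    [[0,0,-0.03],[0,0,0],-1],
    [[0,0,-0.067],[0,0,0],-1],
    [[-0.01,0.04,-0.067],[0,0,0],-1],
    [[-0.067,0.225,-0.067],[0,0,-0.011],-1],
    [[-0.067,0.225,-0.067],[0,0,-0.011],-1],
    [[-0.067,0.225,-0.067],[0,0,-0.011],-1],
    [[-0.067,0.225,-0.067],[0,0,-0.011],-1],
    [[-0.067,0.225,-0.067],[0,0,-0.011],-1],
    [[-0.067,0.225,-0.067],[0,0,-0.011],-1],
    [[-0.067,0.225,-0.04],[0,0,-0.011],-1],
    [[-0.067,0.225,-0.025],[0,0,-0.011],-1],
    [[-0.067,0.225,-0.015],[0,0,-0.011],-1],
    [[-0.067,0.225,-0.008],[0,0,-0.011],-1],
    [[-0.067,0.225,-0.004],[0,0,-0.011],-1],
    [[-0.067,0.225,-0.004],[0,0,-0.011],-1],
    [[-0.067,0.225,-0.004],[0,0,-0.011],-1],
  ],
)

```text
time: 8.9
tool_pos: [0.5308, -0.2676, 0.0182]
tool_rot: [179.9, -0.1, 2.0]
ft_force: [0.7, 0.8, -4.2]
grip_width: 0.421
grip_force: 45.0
```

```bash
python3 plan.py "[[0.531,-0.269,0.016,2]]"
python3 - <<'E'
from plant import *
import time
for _ in range(3): s=sense(); print(s["tool_pos"],s["ft_force"])
E
```

```text
t 8.9 pos [ 0.5308 -0.2676  0.0182] rot [ 1.799e+02 -1.000e-01  2.000e+00] j1,j6 [-32.  56.] w mm 39.6 gf 45.0
[0.0, 0.001, 0.002] [0, 0, np.float64(0.0)] rows>=0.1
[ 0.53084644 -0.26760916  0.01823639] [ 0.71153844  0.82899452 -4.23661616]
[ 0.53084644 -0.26760916  0.01823639] [ 0.71153844  0.82899452 -4.23661616]
[ 0.53084644 -0.26760916  0.01823639] [ 0.71153844  0.82899452 -4.23661616]
```

```bash
python3 plan.py "[[0.531,-0.269,0.10,2],[0.444,0.045,0.10,10.6]]"
```

```text
t 8.9 pos [ 0.5308 -0.2676  0.0182] rot [ 1.799e+02 -1.000e-01  2.000e+00] j1,j6 [-32.  56.] w mm 39.6 gf 45.0
[0.0, 0.001, -0.082] [0, 0, np.float64(0.0)] rows>=1.6
[-0.076, -0.315, -0.082] [0, 0, np.float64(-0.048)] rows>=6.5
```

Emit:
drive_tool(
  moves=[
    [[0,0,0.001],[0,0,0],-1],
    [[0,0,0.001],[0,0,0],0.02],
    [[0,0,0.001],[0,0,0],0.02],
    [[0,0,0.001],[0,0,0],0.02],
    [[0,0,0.001],[0,0,0],0.02],
    [[0,0,0.001],[0,0,0],0.02],
    [[0,0,-0.03],[0,0,0],0.02],
    [[0,0,-0.082],[0,0,0],0.02],
    [[-0.076,-0.315,-0.082],[0,0,-0.048],-0.1],
    [[-0.076,-0.315,-0.082],[0,0,-0.048],-0.1],
    [[-0.076,-0.315,-0.082],[0,0,-0.048],-0.1],
    [[-0.076,-0.315,-0.082],[0,0,-0.048],-0.1],
    [[-0.076,-0.315,-0.082],[0,0,-0.048],-0.1],
    [[-0.076,-0.315,-0.082],[0,0,-0.048],-0.1],
    [[-0.076,-0.315,-0.082],[0,0,-0.048],-0.1],
    [[-0.076,-0.315,-0.082],[0,0,-0.048],-0.1],
    [[-0.076,-0.315,-0.082],[0,0,-0.048],-0.1],
    [[-0.076,-0.315,-0.082],[0,0,-0.048],-0.1],
    [[-0.076,-0.315,-0.082],[0,0,-0.048],-0.1],
  ],
)

```text
time: 10.8
tool_pos: [0.4436, 0.0436, 0.0994]
tool_rot: [180.0, 0.0, 10.5]
ft_force: [0.3, -0.3, -0.4]
grip_width: 0.45
grip_force: 0.0
```

```bash
python3 plan.py "[[0.444,0.045,0.006,10.6]]"
python3 - <<'E'
from plant import *; import cv2
f=grab_frame("wrist"); cv2.imwrite("pics/w3.png",f["img"])
f=grab_frame("top"); cv2.imwrite("pics/t3.png",cv2.resize(f["img"][170:285,390:490],None,fx=4,fy=4))
E
```

```text
t 10.8 pos [0.4436 0.0436 0.0994] rot [180.    0.   10.5] j1,j6 [-2. 78.] w mm 42.3 gf 0.0
[0.001, -0.001, 0.093] [0, 0, np.float64(-0.001)] rows>=1.9
```

View pics/w3.png

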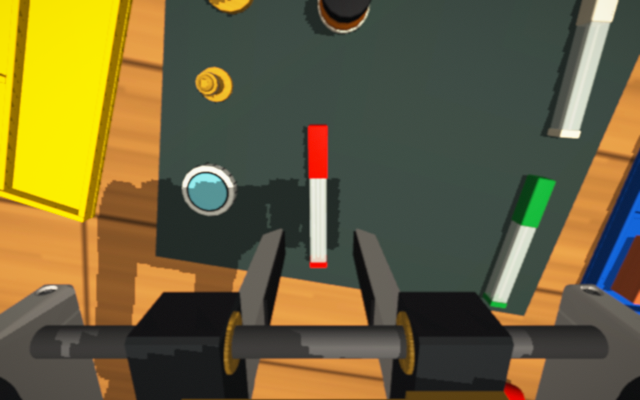

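View pics/t3.png

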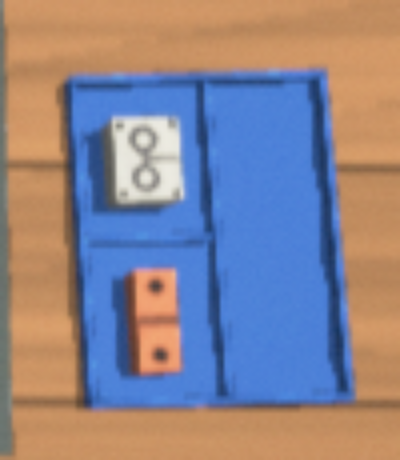

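The insert (145,160) and the chill bar (153,320) lie flat and centred in the blue tray's short compartments. The red tube is aligned between the fingers, with its axis at x=318.

Emit:
drive_tool(
  moves=[
    [[0.001,-0.001,0.045],[0,0,0],-0.1],
    [[0.001,-0.001,0.08],[0,0,0],-0.1],
    [[0.001,-0.001,0.093],[0,0,0],-0.1],
    [[0.001,-0.001,0.093],[0,0,0],-0.1],
    [[0.001,-0.001,0.093],[0,0,0],-1],
    [[0.001,-0.001,0.093],[0,0,0],-1],
    [[0.001,-0.001,0.093],[0,0,0],-1],
    [[0.001,-0.001,0.093],[0,0,0],-1],
    [[0.001,-0.001,0.093],[0,0,0],-1],
    [[0.001,-0.001,0.093],[0,0,0],-1],
    [[0.001,-0.001,0.093],[0,0,0],-1],
  ],
  force=25,
)

```text
time: 12.0
tool_pos: [0.445, 0.0459, 0.0076]
tool_rot: [180.0, -0.1, 10.6]
ft_force: [-0.9, -0.1, 5.4]
grip_width: 0.163
grip_force: 25.0
```

```bash
python3 plan.py "[[0.444,0.045,0.08,10.6],[0.485,-0.3466,0.08,2]]"
```

```text
t 12.0 pos [0.445  0.0459 0.0076] rot [ 1.80e+02 -1.00e-01  1.06e+01] j1,j6 [-1. 78.] w mm 15.4 gf 25.0
[-0.001, 0.001, -0.072] [0, 0, np.float64(0.0)] rows>=1.4
[-0.033, 0.393, -0.072] [0, 0, np.float64(0.048)] rows>=7.9
```

Emit:
drive_tool(
  moves=[
    [[0,0,-0.03],[0,0,0],-1],
    [[0,0,-0.072],[0,0,0],-1],
    [[0,0.04,-0.072],[0,0,0.01],-1],
    [[-0.033,0.393,-0.072],[0,0,0.048],-1],
    [[-0.033,0.393,-0.072],[0,0,0.048],-1],
    [[-0.033,0.393,-0.072],[0,0,0.048],-1],
    [[-0.033,0.393,-0.072],[0,0,0.048],-1],
    [[-0.033,0.393,-0.072],[0,0,0.048],-1],
    [[-0.033,0.393,-0.072],[0,0,0.048],-1],
    [[-0.033,0.393,-0.072],[0,0,0.048],-1],
    [[-0.033,0.393,-0.072],[0,0,0.048],-1],
    [[-0.033,0.393,-0.072],[0,0,0.048],-1],
    [[-0.033,0.393,-0.04],[0,0,0.048],-1],
    [[-0.033,0.393,-0.02],[0,0,0.048],-1],
    [[-0.033,0.393,-0.01],[0,0,0.048],-1],
    [[-0.033,0.393,-0.006],[0,0,0.048],-1],
    [[-0.033,0.393,-0.003],[0,0,0.048],-1],
    [[-0.033,0.393,-0.003],[0,0,0.048],-1],
    [[-0.033,0.393,-0.003],[0,0,0.048],-1],
  ],
)

```text
time: 13.9
tool_pos: [0.4848, -0.3467, 0.0107]
tool_rot: [179.9, -0.1, 2.0]
ft_force: [0.5, -0.4, -0.3]
grip_width: 0.165
grip_force: 25.0
```

```bash
python3 plan.py "[[0.485,-0.3466,0.1,2],[0.434,-0.145,0.1,0.6]]"
```

```text
t 13.9 pos [ 0.4848 -0.3467  0.0107] rot [ 1.799e+02 -1.000e-01  2.000e+00] j1,j6 [-41.  47.] w mm 15.6 gf 25.0
[0.0, -0.0, -0.089] [0, 0, np.float64(-0.0)] rows>=1.8
[-0.044, -0.203, -0.089] [0, 0, np.float64(0.008)] rows>=4.2
```

Emit:
drive_tool(
  moves=[
    [[0,0,0.001],[0,0,0],-1],
    [[0,0,0.001],[0,0,0],-0.4],
    [[0,0,0.001],[0,0,0],-0.4],
    [[0,0,0.001],[0,0,0],-0.4],
    [[0,0,0.001],[0,0,0],-0.4],
    [[0,0,-0.03],[0,0,0],-0.4],
    [[0,0,-0.089],[0,0,0],-0.1],
    [[-0.044,-0.203,-0.089],[0,0,0.008],-0.1],
    [[-0.044,-0.203,-0.089],[0,0,0.008],-0.1],
    [[-0.044,-0.203,-0.089],[0,0,0.008],-0.1],
    [[-0.044,-0.203,-0.089],[0,0,0.008],-0.1],
    [[-0.044,-0.203,-0.089],[0,0,0.008],-0.1],
    [[-0.044,-0.203,-0.089],[0,0,0.008],-0.1],
    [[-0.044,-0.203,-0.089],[0,0,0.008],-0.1],
    [[-0.044,-0.203,-0.089],[0,0,0.008],-0.1],
  ],
)

```text
time: 15.4
tool_pos: [0.4335, -0.1464, 0.0984]
tool_rot: [180.0, 0.0, 0.5]
ft_force: [0.5, 0.3, 0.5]
grip_width: 0.45
grip_force: 0.0
```

```bash
python3 plan.py "[[0.434,-0.145,0.006,0.6]]"
python3 - <<'E'
from plant import *; import cv2
f=grab_frame("wrist"); cv2.imwrite("pics/w4.png",f["img"])
E
```

```text
t 15.4 pos [ 0.4335 -0.1464  0.0984] rot [180.    0.    0.5] j1,j6 [-26.  64.] w mm 42.3 gf 0.0
[0.001, -0.001, 0.092] [0, 0, np.float64(-0.001)] rows>=1.8
```

View pics/w4.png

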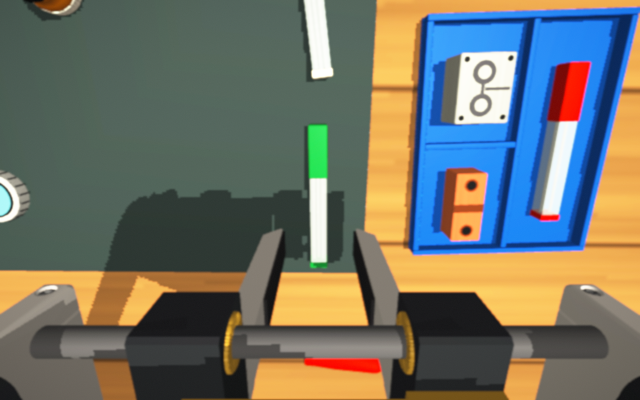

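The blue tray is complete, with the red tube at (563,140). The green tube is centred between the fingers at x=318.

Emit:
drive_tool(
  moves=[
    [[0.001,-0.001,0.045],[0,0,0],-0.1],
    [[0.001,-0.001,0.08],[0,0,0],-0.1],
    [[0.001,-0.001,0.092],[0,0,0],-0.1],
    [[0.001,-0.001,0.092],[0,0,0],-0.1],
    [[0.001,-0.001,0.092],[0,0,0],-1],
    [[0.001,-0.001,0.092],[0,0,0],-1],
    [[0.001,-0.001,0.092],[0,0,0],-1],
    [[0.001,-0.001,0.092],[0,0,0],-1],
    [[0.001,-0.001,0.092],[0,0,0],-1],
    [[0.001,-0.001,0.092],[0,0,0],-1],
    [[0.001,-0.001,0.092],[0,0,0],-1],
  ],
  force=25,
)

```text
time: 16.55
tool_pos: [0.4348, -0.1445, 0.0075]
tool_rot: [179.9, -0.1, 0.6]
ft_force: [-0.0, -1.2, 5.3]
grip_width: 0.169
grip_force: 25.0
```

```bash
python3 plan.py "[[0.434,-0.145,0.1,0.6],[0.49,0.2684,0.1,-9.9]]"
```

```text
t 16.55 pos [ 0.4348 -0.1445  0.0075] rot [ 1.799e+02 -1.000e-01  6.000e-01] j1,j6 [-25.  64.] w mm 15.9 gf 25.0
[-0.001, 0.001, -0.093] [0, 0, np.float64(-0.0)] rows>=1.9
[0.059, -0.412, -0.093] [0, 0, np.float64(0.058)] rows>=8.3
```

Emit:
drive_tool(
  moves=[
    [[0,0,-0.03],[0,0,0],-1],
    [[0,0,-0.08],[0,0,0],-1],
    [[0,-0.03,-0.093],[0,0,0],-1],
    [[0.059,-0.412,-0.093],[0,0,0.058],-1],
    [[0.059,-0.412,-0.093],[0,0,0.058],-1],
    [[0.059,-0.412,-0.093],[0,0,0.058],-1],
    [[0.059,-0.412,-0.093],[0,0,0.058],-1],
    [[0.059,-0.412,-0.093],[0,0,0.058],-1],
    [[0.059,-0.412,-0.093],[0,0,0.058],-1],
    [[0.059,-0.412,-0.093],[0,0,0.058],-1],
    [[0.059,-0.412,-0.093],[0,0,0.058],-1],
    [[0.059,-0.412,-0.093],[0,0,0.058],-1],
    [[0.059,-0.412,-0.06],[0,0,0.058],-1],
    [[0.059,-0.412,-0.03],[0,0,0.058],-1],
    [[0.059,-0.412,-0.012],[0,0,0.058],-1],
    [[0.059,-0.412,-0.006],[0,0,0.058],-1],
    [[0.059,-0.412,-0.003],[0,0,0.058],-1],
    [[0.059,-0.412,-0.003],[0,0,0.058],-1],
    [[0.059,-0.412,-0.003],[0,0,0.058],-1],
  ],
)

```text
time: 18.45
tool_pos: [0.4895, 0.2682, 0.0099]
tool_rot: [-180.0, -0.0, -9.9]
ft_force: [0.7, 0.4, -0.9]
grip_width: 0.168
grip_force: 25.0
```

```bash
python3 plan.py "[[0.49,0.2684,0.13,-9.9],[0.5977,0.141,0.13,0]]"
```

```text
t 18.45 pos [0.4895 0.2682 0.0099] rot [-180.    -0.    -9.9] j1,j6 [ 23. 123.] w mm 15.8 gf 25.0
[0.0, -0.0, -0.12] [0, 0, np.float64(-0.0)] rows>=2.4
[0.129, 0.107, -0.12] [0, 0, np.float64(-0.055)] rows>=3.3
```

Emit:
drive_tool(
  moves=[
    [[0,0,0.001],[0,0,0],-1],
    [[0,0,0.001],[0,0,0],-0.4],
    [[0,0,0.001],[0,0,0],-0.4],
    [[0,0,0.001],[0,0,0],-0.4],
    [[0,0,0.001],[0,0,0],-0.4],
    [[0,0,-0.03],[0,0,0],-0.4],
    [[0,0,-0.08],[0,0,0],0.06],
    [[0,0,-0.12],[0,0,0],0.06],
    [[0.129,0.107,-0.12],[0,0,-0.055],0.06],
    [[0.129,0.107,-0.12],[0,0,-0.055],0.06],
    [[0.129,0.107,-0.12],[0,0,-0.055],0.06],
    [[0.129,0.107,-0.12],[0,0,-0.055],0.06],
    [[0.129,0.107,-0.12],[0,0,-0.055],0.06],
    [[0.129,0.107,-0.12],[0,0,-0.055],0.06],
    [[0.129,0.107,-0.12],[0,0,-0.055],0.06],
    [[0.129,0.107,-0.12],[0,0,-0.055],0.06],
  ],
)

```text
time: 20.05
tool_pos: [0.5969, 0.1426, 0.1296]
tool_rot: [-180.0, 0.0, 0.1]
ft_force: [-0.3, 0.4, 0.1]
grip_width: 0.533
grip_force: 0.0
```

```bash
python3 - <<'E'
from plant import *; import cv2
from h import *; from scipy.spatial.transform import Rotation as R
s=sense(); f=grab_frame("wrist"); T=np.eye(4); T[:3,:3]=R.from_euler("xyz",s["tool_rot"],degrees=True).as_matrix(); T[:3,3]=s["tool_pos"]
E=T@f["tool_from_camera"]; im=f["img"].copy()
# model rings overlaid at the top-camera estimate
for z,r in ((.002,.02),(.011,.02),(.042,.012),(.05,.008)):
    p=np.array([proj(f,E,(.5977+r*np.cos(a),.141+r*np.sin(a),z)) for a in np.linspace(0,6.28,40)])
    cv2.polylines(im,[p.astype(int)],True,(255,0,255),1)
cv2.imwrite("pics/w5.png",im)
E
python3 plan.py "[[0.5977,0.141,0.016,0]]"
```

```text
t 20.1 pos [0.597  0.1424 0.1296] rot [-1.8e+02  0.0e+00  1.0e-01] j1,j6 [ 8. 98.] w mm 49.6 gf 0.0
[0.001, 0.001, 0.114] [0, 0, np.float64(0.001)] rows>=2.3
```

View pics/w5.png

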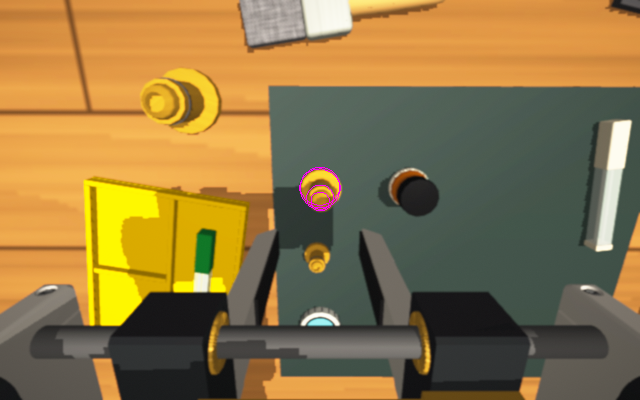

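The model rings drawn at the top-camera estimate sit on the middle core at (320,188). This confirms both its size and its position. The green tube is visible in the yellow tray's long compartment.

Emit:
drive_tool(
  moves=[
    [[0.001,0.001,0.045],[0,0,0],0.06],
    [[0.001,0.001,0.09],[0,0,0],0.06],
    [[0.001,0.001,0.108],[0,0,0],0.06],
    [[0.001,0.001,0.113],[0,0,0],0.06],
    [[0.001,0.001,0.113],[0,0,0],0.06],
    [[0.001,0.001,0.113],[0,0,0],-1],
    [[0.001,0.001,0.113],[0,0,0],-1],
    [[0.001,0.001,0.113],[0,0,0],-1],
    [[0.001,0.001,0.113],[0,0,0],-1],
    [[0.001,0.001,0.113],[0,0,0],-1],
    [[0.001,0.001,0.113],[0,0,0],-1],
    [[0.001,0.001,0.113],[0,0,0],-1],
    [[0.001,0.001,0.113],[0,0,0],-1],
  ],
  force=40,
)

```text
time: 21.4
tool_pos: [0.5997, 0.1402, 0.0179]
tool_rot: [-180.0, -0.1, 0.0]
ft_force: [0.1, 1.5, 5.7]
grip_width: 0.244
grip_force: 40.0
```

```bash
python3 plan.py "[[0.5977,0.141,0.1,0],[0.551,0.335,0.1,0]]"
```

```text
t 21.4 pos [0.5997 0.1402 0.0179] rot [-1.8e+02 -1.0e-01  0.0e+00] j1,j6 [ 8. 98.] w mm 22.9 gf 40.0
[-0.002, -0.001, -0.082] [0, 0, np.float64(0.0)] rows>=1.6
[-0.049, -0.195, -0.082] [0, 0, np.float64(0.0)] rows>=4.0
```

Emit:
drive_tool(
  moves=[
    [[0,0,-0.03],[0,0,0],-1],
    [[0,0,-0.082],[0,0,0],-1],
    [[-0.01,-0.03,-0.082],[0,0,0],-1],
    [[-0.048,-0.195,-0.082],[0,0,0],-1],
    [[-0.048,-0.195,-0.082],[0,0,0],-1],
    [[-0.048,-0.195,-0.082],[0,0,0],-1],
    [[-0.048,-0.195,-0.082],[0,0,0],-1],
    [[-0.048,-0.195,-0.082],[0,0,0],-1],
    [[-0.048,-0.195,-0.082],[0,0,0],-1],
    [[-0.048,-0.195,-0.05],[0,0,0],-1],
    [[-0.048,-0.195,-0.025],[0,0,0],-1],
    [[-0.048,-0.195,-0.012],[0,0,0],-1],
    [[-0.048,-0.195,-0.006],[0,0,0],-1],
    [[-0.048,-0.195,-0.003],[0,0,0],-1],
    [[-0.048,-0.195,-0.003],[0,0,0],-1],
    [[-0.048,-0.195,-0.003],[0,0,0],-1],
  ],
)

```text
time: 23.0
tool_pos: [0.5518, 0.3354, 0.0209]
tool_rot: [-179.9, -0.1, -0.0]
ft_force: [0.1, 0.0, -2.0]
grip_width: 0.251
grip_force: 40.0
```

Next I release, lift straight up, and back off towards the mat's near side so the top camera has a clear view.

Emit:
drive_tool(
  moves=[
    [[0,0,0.001],[0,0,0],-1],
    [[0,0,0.001],[0,0,0],-0.2],
    [[0,0,0.001],[0,0,0],-0.2],
    [[0,0,0.001],[0,0,0],-0.2],
    [[0,0,0.001],[0,0,0],-0.2],
    [[0,0,0.001],[0,0,0],-0.2],
    [[0,0,-0.03],[0,0,0],-0.2],
    [[0,0,-0.08],[0,0,0],-0.2],
    [[0,0,-0.13],[0,0,0],-0.2],
    [[-0.15,0.25,-0.15],[0,0,0],-0.2],
    [[-0.15,0.25,-0.15],[0,0,0],-0.2],
    [[-0.15,0.25,-0.15],[0,0,0],-0.2],
    [[-0.15,0.25,-0.15],[0,0,0],-0.2],
    [[-0.15,0.25,-0.15],[0,0,0],-0.2],
    [[-0.15,0.25,-0.15],[0,0,0],-0.2],
    [[-0.15,0.25,-0.15],[0,0,0],-0.2],
    [[-0.15,0.25,-0.15],[0,0,0],-0.2],
  ],
)

```text
time: 24.7
tool_pos: [0.401, 0.0847, 0.17]
tool_rot: [-180.0, -0.1, -0.1]
ft_force: [0.3, -0.1, -0.0]
grip_width: 0.405
grip_force: 0.0
```

Run:
```python
from plant import *; import cv2
f=grab_frame("top"); cv2.imwrite("pics/t6.png",cv2.resize(f["img"][130:290,130:490],None,fx=2.2,fy=2.2))
```

```text
(no output)
```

View pics/t6.png

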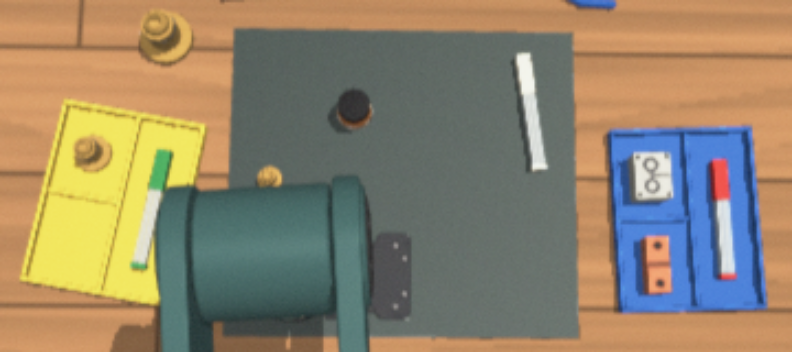

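All five pieces are in place: the core at (92,152) and green tube at (152,210) in yellow, and the insert, bar and red tube in blue. The white tube hasn't moved and the arm is clear, so I'm handing in.

```bash
python3 -c "
from plant import *
print(job_done())"
```

```text
the job is handed in; nothing more can be done
None
```

I handed the job in at about 25 s of robot time: all five pieces are in their compartments in the blue and yellow trays, confirmed in the last top-camera picture, and no verdict came back; the white-capped tube is where it lay, and the lens holder was never touched but was hidden behind the arm in that picture.

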